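# Open the edge sander for a belt change

## Task

Hold the bench's edge sander open for a new belt: first slide the loose wooden platen block along the bench, without lifting or tipping it, onto its yellow-marked spot flat against the green spine. Then push the red post of the sprung yellow tensioner arm towards the spine, past the ratchet click and on as far as it goes, and finish while still holding it there with the gripper. Leave the brush, jar and glue bottle where they are.

Things in the scene. Friction and masses are not known exactly. Their poses are not given: they have to be found in the camera images.
- sander: Edge sander let into the bench, fixed; place and yaw vary. Origin on the bench surface. In its axes (x away from the robot at yaw 0, y left; mm): green spine wall 22 x 150 x 50 high centred at (56, 0), flat front face at x = 45; fixed black drive drum at (31, -155), radius 34, 103 tall; green stop post 30 tall at (66, 98). Its dark steel plate is flush with the bench: things slide over it.
- spot (a point): Centre of the yellow-marked spot on the bench surface, at (22.5, 0) mm in the sander's axes; its axes are the sander's. The block sits right when its origin is here and its rear long face touches the spine. Yellow strips mark the spot's left, right and front edges.
- block: Loose wooden platen block, 45 (x) x 120 (y, long side) x 60 mm high, about 0.3 kg (varies). Origin at the centre of its underside. Its -x long face is black and faces the robot side. Starts 100 to 145 mm short of the spot on the robot's side, up to 30 mm off sideways and turned up to 0.3 rad from the sander's axes.
- tensioner (a joint): Swing of the yellow arm about its vertical pivot, rad: 0 sprung fully out (start), 0.62 fully back on its stop; grows counter-clockwise seen from above, post moving towards the spine (sander -y). Spring: 4 N at the post at 0, 13 N at 0.62; a ratchet tooth adds up to 3 N from 0.1 to 0.4, where the pawl clicks. Let go after that, it returns to about 0.4, caught by the pawl.
- post_top (a point): Centre of the top of the red push post at the arm's free end: upright, round, 18 mm diameter, z 95 to 145 mm, standing on the black idler drum (radius 28, z 30 to 95 mm). It swings 125 mm from the arm's pivot, which is at (155, 155) mm in the sander's axes, from (36, 192) to (37, 116). Push its outer side (sander +y) above the drum, or pinch it.
- pawl (a joint): Slide of the blue ratchet pawl behind the pivot, m: 0 = home; it is pushed out about 7 mm by the tooth and snaps back to 0 at the click.
- brush: Bystander: flat bench brush, 200 mm long, 42 mm wide, 20 mm high, lying on the robot's side of the drive drum with its bristles towards the robot and its wooden handle towards the drum. Origin at the middle of its underside. Leave alone.
- glue: Bystander: yellow glue bottle, 52 mm diameter, 130 mm tall, standing behind the spine. Origin at the centre of its underside. Leave alone.
- jar: Bystander: small screw jar, 52 mm diameter, 60 mm tall, standing on the robot's side of the idler drum. Origin at the centre of its underside. Leave alone.
There are look-alikes about, which are no part of the job. Leave any grey or purple look-alike of the block alone.

How it is judged:
On the way, in this order (a step that is already met when the one before it is completed fails the run):
1. the platen block stands on its spot against the spine (x of block in the frame of spot between -0.006 and 0.006 m and y of block in the frame of spot between -0.015 and 0.015 m and angle between the x axis of block and the x axis of sander, either way round below 0.1 rad and linear speed of block below 0.02 m/s), for 0.3 s.
2. the tensioner arm is past its click, with the pawl dropped home behind the tooth (value of joint tensioner above 0.44 rad and value of joint pawl below 0.002 m), for 0.1 s.
At the end, for the whole second after the job is handed in: The fingers hold the tensioner arm back at more than 0.54 rad (stop at 0.62, well beyond the 0.4 where the pawl alone would keep it) with more than 3 N on it and the pawl home, and the block is still on its spot: within 6 mm of touching the spine, 15 mm sideways and 0.1 rad of square (value of joint tensioner above 0.54 rad and contact force between the fingers and tensioner above 3 N and value of joint pawl below 0.002 m and x of block in the frame of spot between -0.006 and 0.006 m and y of block in the frame of spot between -0.015 and 0.015 m and angle between the x axis of block and the x axis of sander, either way round below 0.1 rad); the arm keeps its last pose, push and grip.
It fails at once if the block is lifted off the bench or tipped (height (world z) of block above 0.015 m or angle between block's own z axis and vertical above 0.25 rad).
It fails at once if a bystander (brush, glue bottle, jar) is moved by more than 30 mm (distance of any of brush, glue, jar from where it was at the start of the episode above 0.03 m).
It also fails if it takes over 48 s, if anything falls off the work surface, if the arm or the gripper's body presses on something with over 40 N, if the wrist force passes 120 N, or if a joint passes its speed limit or range.

## Robot

A 6-joint arm with a two-finger parallel gripper is mounted at the origin on the work surface. World frame = base frame: x ahead of the robot, y to its left, z up, the work surface at z = 0. Lengths are in m, angles in rad, forces in N, time in s.
With the tool pointing down it reaches from about 0.375 to 0.9 m from the base axis. Payload 3.1 kg.
Tool frame: the origin (TCP) lies midway between the tips of the shut fingers; the grasp point (between the pads) lies 19 mm behind it; x points along the fingers, z is the direction in which the jaws open and shut, and the axes are right-handed (so a half turn about x gives the same grasp; the last joint's range is limited). The gripper opens to 85 mm and grips with 20 to 120 N. Pads are 22 mm wide; open, the fingers measure 114 mm over their backs; the gripper's body (76 mm by 85 mm) begins 54 mm behind the grasp point. The pads swing forward as they close: fully open they stand 13 mm farther back than shut.
Start: joints at [1.071, 0.527, 1.433, -0, 1.181, -0.178], TCP at [0.197, 0.593, 0.231] pointing down, gripper open.
Joint ranges: [-3.08, 3.08], [-0.75, 2.2], [0.22, 2.44], [-1.43, 4.57], [0, 2.65], [-2.85, 2.85]. Speed limits (rad/s): [2.79, 2.79, 3.14, 3.14, 3.14, 3.14].

## Interface

Orientations are given as a unit quaternion [w, x, y, z].
In Python, from station import ctrl gives the robot as it stands.
- The arm moves only by the shell command python3 -m creep 'ROWS'. ROWS is JSON, a list of rows, each an object with "grip": the opening, from -1 (shut) to 1 (fully open); "offset": the shift along the tool's x, y, z in units of 30 mm (1.0 is 30 mm), a list of three; "rot": the turn, a rotation vector about the tool's x, y, z in units of 5 degrees (1.0 is 5 degrees), a list of three. In form: [{"grip": grip, "offset": [x, y, z], "rot": [wx, wy, wz]}, ...]. A call has 1 to 20 rows; each row is the pose to reach, as a shift and turn from the pose measured when the call began, along the tool's axes at that moment; what a row does not reach only later rows make up. A row lasts 1/12 s, in which the tool goes at most 41.7 mm and 7.16 degrees, less where a joint would pass 70% of its speed; a pose out of reach is approached as far as the arm can. A call with a gripper value outside its range is refused whole. The fingers move at their own pace and stop on an object; the grip force is fixed at half the most. Time passes only in rows, so rows that repeat a pose let the fingers close. It gives the time, the measured TCP pose, the force and the opening at its end, in the units of the state.
- ctrl.get_state(): the state, without advancing time (a new reading comes with each control period).
- ctrl.read_camera(name): name is "scene" or "side" or "wrist"; returns a dict with "frame" (384x512x3 uint8, red, green, blue), "depth" (384x512 float32, m along the optical axis (not along the pixel's ray), 0 where there is no reading), "intrinsics" (3x3 intrinsics, pixels), "rvec" (rotation vector, rad) and "tvec" (3), from world to camera coordinates, as OpenCV has them. Camera axes: x right, y down, z forward; pixel columns grow to the right and rows downward; lengths in m; the calibration is good to about 2 mm. A picture is of the moment at which its call begins.
- ctrl.finish_job(): hands the job in, once; it reports no verdict.
Trained networks look in a picture, given as the dict that the camera call returned (one of the last four; its "shot" number tells which), for a name from the list of things; names that differ only in an ending like _2 or _b are one class to them, and where a whole thing is asked for, a point or a joint stands for the part that bears it (a point fixed in the world has none). Each returns a list of dicts, best first, with "score" (0 to 1); they miss things now and then, are a little off and sometimes report something else, mostly with a low value. They report only what shows in the picture. A call takes as long as a camera call. They do not tell look-alikes from the thing itself.
- ctrl.masks_of(query, picture): "region" (384x512 bool, what is visible of it) and "position" ([column, row] in pixels, amid what is visible of it).
The state is a dict: "t": time; "joint_positions": joint angles; "joint_vel": joint speeds; "tau": joint torques, N m; "position": TCP position; "tool_rot": TCP orientation; "force": force on the tool from outside, world axes, zero at the start; "moment": the same for the moment, N m; "opening": finger opening in m.
Only numpy, scipy, OpenCV 4.12 (cv2) and the standard library are available. Lean on these libraries where they do the work, as an engineer would, in place of code of your own. Each camera call takes 0.05 s, during which the arm holds its last target. There are 200 camera calls.

## Working session

There is one attempt and no reset: what is moved stays moved. The work goes in short steps, Python scripts to look and compute and a shell command to move; the robot and the scene stay as the last step left them, time stands still between calls to the robot, and variables do not carry over. Pictures are saved under pics/ and viewed, about 8 in all and at most 12, crops included, and the job is handed in when it is done.

```bash
ls; mkdir -p pics; cat > h.py <<'E'
import numpy as np, cv2
from station import ctrl
from scipy.spatial.transform import Rotation as R
def cloud(p):
    d=p["depth"];K=np.array(p["intrinsics"]);h,w=d.shape
    u,v=np.meshgrid(np.arange(w),np.arange(h))
    c=np.stack([(u-K[0,2])/K[0,0]*d,(v-K[1,2])/K[1,1]*d,d],-1)
    M=cv2.Rodrigues(np.array(p["rvec"],float))[0]
    return (c-np.array(p["tvec"]).ravel())@M
def proj(p,X):
    return cv2.projectPoints(np.array(X,float).reshape(-1,1,3),np.array(p["rvec"],float),np.array(p["tvec"],float),np.array(p["intrinsics"],float),None)[0].reshape(-1,2)
def save(p,n,box=None,s=1):
    f=p["frame"][:,:,::-1]
    if box: f=f[box[1]:box[3],box[0]:box[2]]
    cv2.imwrite("pics/"+n,cv2.resize(f,None,fx=s,fy=s,interpolation=cv2.INTER_CUBIC))
E
python3 - <<'E'
from h import *
s=ctrl.get_state();print({k:np.round(v,3).tolist() for k,v in s.items()})
for n in("scene","side"):
    p=ctrl.read_camera(n);save(p,n+"0.png");C=cloud(p)
    np.savez(n+"0.npz",f=p["frame"],C=C,**{k:p[k] for k in("depth","intrinsics","rvec","tvec")})
    for q in("sander","block","tensioner","post_top","brush","jar","glue","pawl"):
        for r in ctrl.masks_of(q,p)[:3]:
            m=r["region"]&(p["depth"]>0);P=C[m]
            print(n,q,round(r["score"],2),np.round(r["position"]),m.sum(),np.round(np.median(P,0),3) if len(P) else "",np.round(np.percentile(P[:,2],98),3) if len(P) else "")
E
```

```text
pics
{'t': 0.0, 'joint_positions': [1.071, 0.528, 1.434, -0.0, 1.181, -0.179], 'joint_vel': [-0.0, -0.0, 0.0, 0.001, 0.001, -0.0], 'tau': [0.001, -44.235, -17.802, -0.0, 0.009, 0.0], 'position': [0.197, 0.592, 0.23], 'tool_rot': [0.573, -0.414, 0.574, 0.413], 'force': [-0.62, -0.497, -0.071], 'moment': [0.022, 0.031, -0.03], 'opening': 0.085}
scene sander 0.97 [256. 258.] 19426 [ 0.702 -0.023  0.002] 0.095
scene sander 0.38 [238. 248.] 1000 [ 0.725 -0.057  0.072] 0.131
scene block 0.74 [298. 152.] 994 [0.348 0.116 0.05 ] 0.063
scene block 0.72 [239. 181.] 1377 [ 0.485 -0.051  0.047] 0.063
scene block 0.59 [202. 150.] 1150 [ 0.329 -0.152  0.045] 0.063
scene tensioner 0.8 [326. 210.] 1432 [0.613 0.138 0.057] 0.144
scene post_top 0.57 [324. 215.] 1480 [0.614 0.139 0.057] 0.143
scene brush 0.61 [154. 192.] 630 [ 0.482 -0.271  0.018] 0.023
scene jar 0.69 [306. 186.] 455 [0.501 0.117 0.043] 0.063
scene glue 0.78 [239. 247.] 988 [ 0.725 -0.056  0.072] 0.131
scene pawl 0.48 [340. 273.] 185 [0.812 0.143 0.057] 0.072
side sander 0.65 [314. 203.] 17762 [ 0.637 -0.069  0.001] 0.095
side block 0.84 [217. 308.] 1843 [ 0.305 -0.168  0.059] 0.062
side block 0.68 [246. 231.] 1693 [ 0.457 -0.065  0.057] 0.062
side block 0.59 [151. 215.] 1694 [0.321 0.108 0.056] 0.062
side tensioner 0.64 [249. 146.] 1380 [0.602 0.13  0.055] 0.143
side post_top 0.85 [248. 147.] 1378 [0.605 0.13  0.055] 0.139
side brush 0.9 [313. 311.] 1514 [ 0.459 -0.278  0.017] 0.022
side jar 0.57 [214. 183.] 535 [0.479 0.106 0.048] 0.062
side jar 0.49 [250. 144.] 1438 [0.606 0.13  0.054] 0.143
side glue 0.85 [331. 175.] 811 [ 0.696 -0.069  0.078] 0.13
side pawl 0.74 [213. 180.] 566 [0.478 0.106 0.047] 0.062
side pawl 0.41 [306. 114.] 115 [0.803 0.14  0.055] 0.07
```

```bash
python3 - <<'E'
import numpy as np,cv2
a=[cv2.resize(np.load(n+"0.npz")["f"][:,:,::-1],(400,300)) for n in("scene","side")]
f=np.load("scene0.npz")["f"][110:330,90:400,::-1]
cv2.imwrite("pics/v1.png",cv2.resize(f,None,fx=2.5,fy=2.5,interpolation=cv2.INTER_CUBIC))
f=np.load("side0.npz")["f"][90:350,120:430,::-1]
cv2.imwrite("pics/v2.png",cv2.resize(f,None,fx=2.3,fy=2.3,interpolation=cv2.INTER_CUBIC))
E
```

```text
(no output)
```

View pics/v1.png

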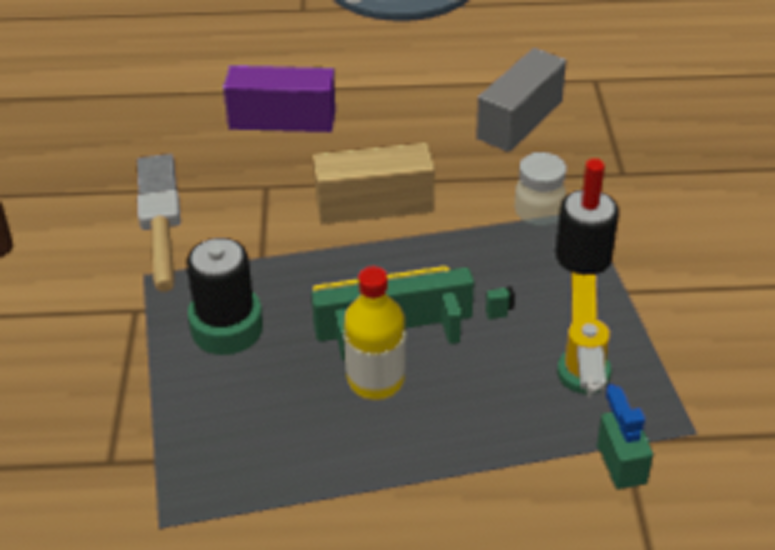

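View pics/v2.png

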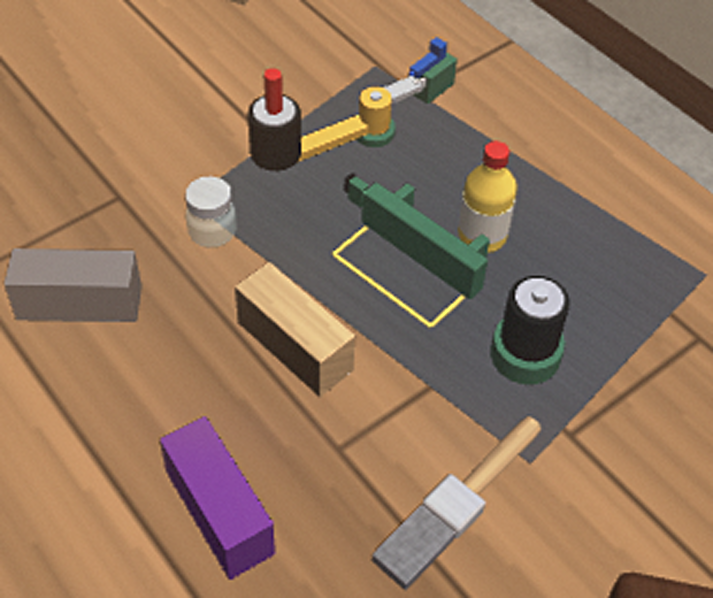

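The wooden block is at scene (239,181) and side (246,231): it has wood grain and its black face is towards the robot. The purple (202,150) and grey (298,152) look-alikes stay put; the crops above confirm this. Next I'll measure poses.

```bash
python3 - <<'E'
import numpy as np,cv2
for n in("scene","side"):
    z=np.load(n+"0.npz");f=z["f"];C=z["C"];d=z["depth"]
    hsv=cv2.cvtColor(f,cv2.COLOR_RGB2HSV);H,S,V=[hsv[...,i].astype(int) for i in range(3)]
    ok=d>0
    def rect(m,t):
        P=C[m];r=cv2.minAreaRect((P[:,:2]*1000).astype(np.float32))
        print(n,t,m.sum(),np.round(r[0],1),np.round(r[1],1),round(r[2],2),"z",np.round(np.median(P[:,2]),4));return P
    X,Y,Z=C[...,0],C[...,1],C[...,2]
    near=(abs(X-.47)<.09)&(abs(Y+.055)<.1)&ok
    rect(near&(Z>.057)&(Z<.068),"blocktop")
    g=ok&(H>60)&(H<95)&(S>90)&(Z>.044)&(Z<.058)&(X>.5)&(X<.75)&(Y<.06)&(Y>-.2)
    P=rect(g,"spinetop")
    # line fit via PCA
    q=P[:,:2];u,s,v=np.linalg.svd(q-q.mean(0));print("  pca yaw",np.degrees(np.arctan2(-v[0,0],v[0,1]))%180)
    y=ok&(H>22)&(H<35)&(S>140)&(V>150)&(Z<.008)&(Z>-.01)&(X>.5)&(X<.72)&(Y<.08)
    if y.sum()>20: rect(y,"spot strips")
    rd=ok&((H<8)|(H>172))&(S>150)&(Z>.097)&(Z<.16)&(Y>.05);rect(rd,"post")
    rt=rd&(Z>.139);print("posttop",C[rt].mean(0))
    dr=ok&(Z>.085)&(Z<.1)&(Y>.05)&(X<.7)&(S<60);rect(dr,"idlertop")
    dd=ok&(Z>.085)&(Z<.11)&(Y<-.12)&(X<.8);rect(dd,"drivetop")
    jj=ok&(Z>.055)&(Z<.07)&(abs(X-.49)<.05)&(abs(Y-.11)<.04);rect(jj,"jartop")
    np.savetxt(n+"_spine.txt",q)
E
```

```text
scene blocktop 539 [467.5 -50.8] [ 49.5 119.3] 5.42 z 0.0605
scene spinetop 359 [653.8 -63.8] [ 47.6 203.4] 6.99 z 0.0498
  pca yaw 8.755763221656611
scene spot strips 58 [577.5 -47.9] [  9.7 133. ] 8.54 z 0.0017
scene post 131 [589.6 148.4] [15.6 18. ] 61.27 z 0.129
posttop [0.59091218 0.14779656 0.14428604]
scene idlertop 272 [314.2 111. ] [611.8  53.7] 7.53 z 0.0936
scene drivetop 3537 [ -38.3 -606.2] [ 921.6 1384. ] 88.09 z 0.0874
scene jartop 188 [484.9 121.2] [44.4 47.1] 87.97 z 0.0602
side blocktop 894 [465.6 -53.8] [ 46.3 120.3] 5.97 z 0.0596
side spinetop 228 [638.6 -40.3] [ 21.8 147.3] 9.48 z 0.0495
  pca yaw 8.766334468000366
side spot strips 95 [599.1 -46.4] [ 50.7 137.6] 9.17 z 0.0014
side post 127 [587.7 144.7] [19.8 17.1] 75.9 z 0.1274
posttop [0.58677995 0.14429494 0.14364708]
side idlertop 165 [588.6 144.4] [44.2 47.1] 48.97 z 0.0942
side drivetop 890 [ 594.7 -376.4] [421.7  85.1] 81.31 z 0.0891
side jartop 241 [484.2 118.8] [45.1 45. ] 21.0 z 0.0594
```

```bash
cat >> h.py <<'E'
O=np.array([.5833,-.049,0]);YAW=np.radians(8.9)
S=R.from_euler('z',YAW)
def sw(x,y,z=0): return O+S.apply(np.array([x,y,z])/1000)
def ws(P): return S.inv().apply((np.asarray(P)-O))*1000
def goal(pos,yaw,flip=False):
    """tool down, jaws along y rotated by yaw"""
    zt=R.from_euler('z',yaw).apply([0,-1 if flip else 1,0]);xt=np.array([0,0,-1.]);yt=np.cross(zt,xt)
    Rg=R.from_matrix(np.stack([xt,yt,zt],1))
    s=ctrl.get_state();q=s["tool_rot"];Rc=R.from_quat([q[1],q[2],q[3],q[0]])
    off=Rc.inv().apply(np.asarray(pos)-s["position"])/.03
    rot=np.degrees((Rc.inv()*Rg).as_rotvec())/5
    print("pos",np.round(pos,4),"offset",np.round(off,2).tolist(),"rot",np.round(rot,2).tolist(),"t",round(s["t"],2))
E
python3 - <<'E'
from h import *
q=ctrl.get_state()["tool_rot"];print(R.from_quat([q[1],q[2],q[3],q[0]]).as_matrix().round(2))
for fl in(0,1): goal([.415,-.0575,.22],np.radians(5.8),fl)
print(ws([.4665,-.0523,0]))
E
```

```text
[[ 0.   -0.95  0.32]
 [ 0.    0.32  0.95]
 [-1.   -0.    0.  ]]
pos [ 0.415  -0.0575  0.22  ] offset [0.38, -13.73, -18.29] rot [-4.84, 0.0, 0.0] t 0.9
pos [ 0.415  -0.0575  0.22  ] offset [0.38, -13.73, -18.29] rot [31.16, 0.0, -0.0] t 0.9
[-115.9042566    14.80990556    0.        ]
```

```bash
P='{"grip":1,"offset":[0.4,-13.75,-18.3],"rot":[-4.85,0,0]}'; python3 -m creep '[{"grip":1,"offset":[0,-3,-4],"rot":[-1,0,0]},{"grip":1,"offset":[0.2,-7,-9],"rot":[-2.4,0,0]},{"grip":1,"offset":[0.4,-13.75,-18.3],"rot":[-4.85,0,0]},{"grip":1,"offset":[0.4,-13.75,-18.3],"rot":[-4.85,0,0]},{"grip":1,"offset":[0.4,-13.75,-18.3],"rot":[-4.85,0,0]},{"grip":1,"offset":[0.4,-13.75,-18.3],"rot":[-4.85,0,0]},{"grip":1,"offset":[0.4,-13.75,-18.3],"rot":[-4.85,0,0]},{"grip":1,"offset":[0.4,-13.75,-18.3],"rot":[-4.85,0,0]},{"grip":1,"offset":[0.4,-13.75,-18.3],"rot":[-4.85,0,0]},{"grip":1,"offset":[0.4,-13.75,-18.3],"rot":[-4.85,0,0]},{"grip":1,"offset":[0.4,-13.75,-18.3],"rot":[-4.85,0,0]},{"grip":1,"offset":[0.4,-13.75,-18.3],"rot":[-4.85,0,0]},{"grip":1,"offset":[0.4,-13.75,-18.3],"rot":[-4.85,0,0]},{"grip":1,"offset":[0.4,-13.75,-18.3],"rot":[-4.85,0,0]},{"grip":1,"offset":[0.4,-13.75,-18.3],"rot":[-4.85,0,0]},{"grip":1,"offset":[0.4,-13.75,-18.3],"rot":[-4.85,0,0]},{"grip":1,"offset":[0.4,-13.75,-18.3],"rot":[-4.85,0,0]},{"grip":1,"offset":[0.4,-13.75,-18.3],"rot":[-4.85,0,0]},{"grip":1,"offset":[0.4,-13.75,-18.3],"rot":[-4.85,0,0]}]'
python3 - <<'E'
from h import *
print(ctrl.get_state()["joint_positions"])
goal([.415,-.0575,.006],np.radians(5.8))
p=ctrl.read_camera("wrist");save(p,"w1.png");C=cloud(p)
Z=C[...,2];m=(p["depth"]>0)&(Z>.056)&(Z<.066)
n,l=cv2.connectedComponents(m.astype(np.uint8))
for i in range(1,n):
    P=C[l==i]
    if len(P)>800: r=cv2.minAreaRect((P[:,:2]*1000).astype(np.float32));print(len(P),np.round(r[0],1),np.round(r[1],1),round(r[2],2),np.median(P[:,2]))
E
```

```text
t: 2.48
position: [0.4156, -0.059, 0.2193]
tool_rot: [0.475, -0.524, 0.474, 0.524]
force: [-0.7, 0.6, -0.8]
opening: 0.085
[-4.08812749e-01  2.71602954e-01  1.93590350e+00  4.29025212e-04
  9.34209532e-01 -2.07916130e+00]
pos [ 0.415  -0.0575  0.006 ] offset [7.11, 0.02, 0.05] rot [-0.02, 0.0, 0.0] t 2.48
5836 [ 307.3 -152.9] [120.   45.6] 84.15 0.05925804952328255
5180 [323.3 119.9] [ 46.8 120.2] 51.64 0.0592756510690695
3562 [463.2 -52. ] [ 45.3 120.1] 5.82 0.05921189575005226
1026 [481.8 119.4] [46.1 44.9] 52.87 0.059179125054167156
```

View pics/w1.png

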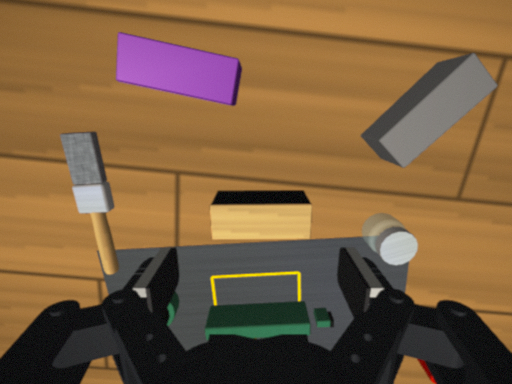

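Wrist view: the wood block is at (260,215) with its black face towards the robot, the spot outline at (257,287) and the fingers to its robot side once lowered. Now I'll descend.

```bash
python3 -m creep '[{"grip":1,"offset":[2,0.15,0],"rot":[0,0,0]},{"grip":1,"offset":[4,0.15,0.05],"rot":[0,0,0]},{"grip":1,"offset":[5.5,0.15,0.05],"rot":[0,0,0]},{"grip":1,"offset":[6.5,0.15,0.05],"rot":[0,0,0]},{"grip":1,"offset":[6.9,0.15,0.05],"rot":[0,0,0]},{"grip":1,"offset":[7.1,0.15,0.05],"rot":[0,0,0]},{"grip":1,"offset":[7.1,0.15,0.05],"rot":[0,0,0]},{"grip":1,"offset":[7.1,0.15,0.05],"rot":[0,0,0]}]'
python3 - <<'E'
from h import *
s=ctrl.get_state();print("tcp in sander",ws(s["position"]),"block",ws([.4645,-.052,0]), "spot",sw(22.5,0))
for x,y in((-127,15),(-110,13),(-30,3),(-13,0)): goal(sw(x,y)+[0,0,.006],YAW if x>-100 else np.radians(5.8))
p=ctrl.read_camera("wrist");print("cam",-cv2.Rodrigues(p["rvec"])[0].T@p["tvec"])
p=ctrl.read_camera("side");save(p,"s1.png",(120,90,430,350),2.3)
E
```

```text
t: 3.2
position: [0.4099, -0.0556, 0.0073]
tool_rot: [0.474, -0.525, 0.474, 0.526]
force: [0.2, -0.5, 0.3]
opening: 0.0854
tcp in sander [-172.34412082   20.30976457    7.29221923] block [-117.83376321   15.4157143     0.        ] spot [ 0.6055291  -0.04551902  0.        ]
pos [ 0.4555 -0.0538  0.006 ] offset [0.04, -1.52, -0.1] rot [0.02, 0.01, -0.01] t 3.2
pos [ 0.4726 -0.0532  0.006 ] offset [0.04, -2.09, -0.13] rot [0.02, 0.01, -0.01] t 3.2
pos [ 0.5532 -0.0507  0.006 ] offset [0.04, -4.77, -0.33] rot [-0.6, 0.01, -0.01] t 3.2
pos [ 0.5705 -0.051   0.006 ] offset [0.04, -5.34, -0.4] rot [-0.6, 0.01, -0.01] t 3.2
cam [ 0.33129091 -0.06470851  0.14932673]
```

View pics/s1.png

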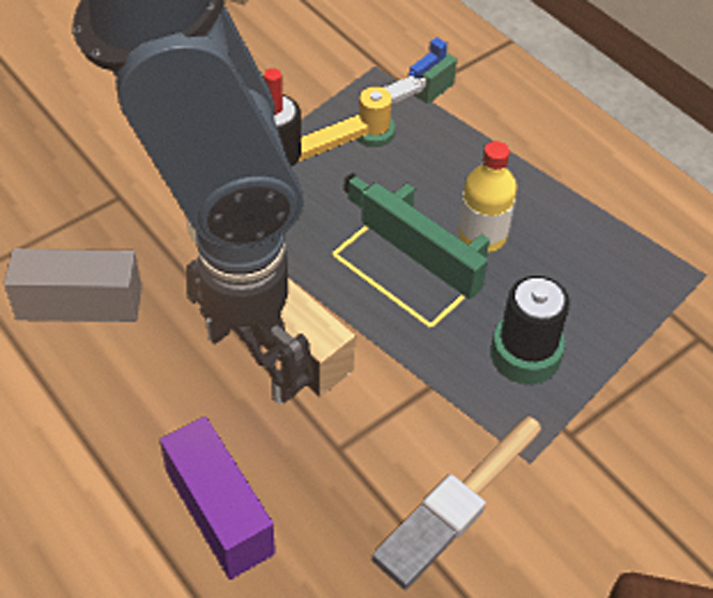

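```bash
python3 -m creep '[{"grip":1,"offset":[0.04,-0.2,-0.08],"rot":[0,0,0]},{"grip":1,"offset":[0.04,-0.4,-0.14],"rot":[0,0,0]},{"grip":1,"offset":[0.04,-0.55,-0.14],"rot":[0,0,0]},{"grip":1,"offset":[0.04,-0.7,-0.14],"rot":[0,0,0]},{"grip":1,"offset":[0.04,-0.85,-0.15],"rot":[-0.05,0,0]},{"grip":1,"offset":[0.04,-1.05,-0.16],"rot":[-0.1,0,0]},{"grip":1,"offset":[0.04,-1.25,-0.17],"rot":[-0.15,0,0]},{"grip":1,"offset":[0.04,-1.45,-0.18],"rot":[-0.2,0,0]},{"grip":1,"offset":[0.04,-1.65,-0.19],"rot":[-0.25,0,0]},{"grip":1,"offset":[0.04,-1.85,-0.2],"rot":[-0.3,0,0]},{"grip":1,"offset":[0.04,-2.05,-0.21],"rot":[-0.35,0,0]},{"grip":1,"offset":[0.04,-2.25,-0.22],"rot":[-0.4,0,0]},{"grip":1,"offset":[0.04,-2.45,-0.23],"rot":[-0.45,0,0]},{"grip":1,"offset":[0.04,-2.6,-0.24],"rot":[-0.5,0,0]},{"grip":1,"offset":[0.04,-2.6,-0.24],"rot":[-0.5,0,0]},{"grip":1,"offset":[0.04,-2.6,-0.24],"rot":[-0.5,0,0]}]'
cat >> h.py <<'E'
def block(names=("scene","side"),c=None):
    for n in names:
        p=ctrl.read_camera(n);C=cloud(p);f=cv2.cvtColor(p["frame"],cv2.COLOR_RGB2HSV)
        Q=ws(C.reshape(-1,3)).reshape(C.shape)
        m=(p["depth"]>0)&(Q[...,2]>56)&(Q[...,2]<66)&(abs(Q[...,1])<95)&(Q[...,0]>-150)&(Q[...,0]<60)&(f[...,0]>8)&(f[...,0]<25)&(f[...,1]>50)
        P=Q[m];r=cv2.minAreaRect(P[:,:2].astype(np.float32))
        print(n,len(P),"block(sander mm)",np.round(r[0],1),np.round(r[1],1),round(r[2],2),"x max/min",np.percentile(P[:,0],[1,99]).round(1),"y",np.percentile(P[:,1],[1,99]).round(1))
    return p
E
python3 - <<'E'
from h import *
s=ctrl.get_state();print("tcp in sander",ws(s["position"]),s["force"])
p=block()
for x,y in((-30,3),(-13,0)): goal(sw(x,y)+[0,0,.006],YAW)
E
```

```text
t: 4.63
position: [0.491, -0.0559, 0.008]
tool_rot: [-0.463, 0.537, -0.461, -0.533]
force: [0.1, 1.5, 1.7]
opening: 0.0855
tcp in sander [-92.24761869   7.45254064   8.01197622] [0.11106952 1.46679344 1.73033638]
scene 629 block(sander mm) [-60.1  10.1] [ 55.8 123. ] 0.85 x max/min [-82.5 -33.9] y [-47.1  70.3]
side 149 block(sander mm) [-69.7   8.8] [121.5  70.3] 89.54 x max/min [-104.8  -35.5] y [-50.4  65.7]
pos [ 0.5532 -0.0507  0.006 ] offset [0.08, -2.08, -0.12] rot [-0.11, -0.03, 0.07] t 4.73
pos [ 0.5705 -0.051   0.006 ] offset [0.09, -2.65, -0.22] rot [-0.11, -0.03, 0.07] t 4.73
```

```bash
python3 -m creep '[{"grip":1,"offset":[0.05,-0.2,-0.03],"rot":[-0.02,0,0]},{"grip":1,"offset":[0.05,-0.4,-0.06],"rot":[-0.04,0,0]},{"grip":1,"offset":[0.05,-0.6,-0.09],"rot":[-0.06,0,0]},{"grip":1,"offset":[0.05,-0.8,-0.12],"rot":[-0.08,0,0]},{"grip":1,"offset":[0.05,-1.0,-0.14],"rot":[-0.1,0,0]},{"grip":1,"offset":[0.05,-1.2,-0.16],"rot":[-0.11,0,0]},{"grip":1,"offset":[0.05,-1.4,-0.19],"rot":[-0.11,0,0]},{"grip":1,"offset":[0.05,-1.6,-0.22],"rot":[-0.11,0,0]},{"grip":1,"offset":[0.05,-1.8,-0.25],"rot":[-0.11,0,0]},{"grip":1,"offset":[0.05,-2.0,-0.28],"rot":[-0.11,0,0]},{"grip":1,"offset":[0.05,-2.15,-0.3],"rot":[-0.11,0,0]},{"grip":1,"offset":[0.05,-2.3,-0.32],"rot":[-0.11,0,0]},{"grip":1,"offset":[0.05,-2.4,-0.33],"rot":[-0.11,0,0]},{"grip":1,"offset":[0.05,-2.5,-0.33],"rot":[-0.11,0,0]},{"grip":1,"offset":[0.05,-2.57,-0.33],"rot":[-0.11,0,0]},{"grip":1,"offset":[0.05,-2.64,-0.33],"rot":[-0.11,0,0]},{"grip":1,"offset":[0.05,-2.64,-0.33],"rot":[-0.11,0,0]},{"grip":1,"offset":[0.05,-2.64,-0.33],"rot":[-0.11,0,0]}]'
python3 - <<'E'
from h import *
s=ctrl.get_state();print("tcp in sander",ws(s["position"]),S.inv().apply(s["force"]))
p=block()
E
```

```text
t: 6.23
position: [0.5673, -0.0538, 0.0076]
tool_rot: [0.459, -0.537, 0.46, 0.537]
force: [-8.3, 0.1, 11.0]
opening: 0.0854
tcp in sander [-16.57988927  -2.28464266   7.59141794] [-8.20042467  1.41468561 10.9705359 ]
scene 722 block(sander mm) [15.5  0.2] [ 55.9 124. ] 1.68 x max/min [-9.1 41.4] y [-57.1  61. ]
side 64 block(sander mm) [ 7.5 -1.1] [ 64.8 119.2] 1.3 x max/min [-24.5  40.2] y [-59.8  49.2]
```

```bash
python3 -m creep '[{"grip":1,"offset":[-0.03,-0.1,0],"rot":[0,0,0]},{"grip":1,"offset":[-0.05,-0.2,0],"rot":[0,0,0]},{"grip":1,"offset":[-0.05,-0.3,0],"rot":[0,0,0]},{"grip":1,"offset":[-0.05,-0.3,0],"rot":[0,0,0]},{"grip":1,"offset":[-0.05,-0.3,0],"rot":[0,0,0]}]'
python3 - <<'E'
from h import *
s=ctrl.get_state();print("tcp in sander",ws(s["position"]),S.inv().apply(s["force"]))
p=block(("scene",))
E
```

```text
t: 6.75
position: [0.5715, -0.0528, 0.0082]
tool_rot: [0.457, -0.535, 0.462, 0.541]
force: [-10.0, -6.3, 5.1]
opening: 0.0852
tcp in sander [-12.20405621  -1.9140644    8.24099008] [-10.844703    -4.69957889   5.10391338]
scene 699 block(sander mm) [21.6 -0.2] [ 54.9 125.4] 1.47 x max/min [-2.2 46.2] y [-57.   60.8]
```

```bash
python3 -m creep '[{"grip":1,"offset":[0,-0.1,0],"rot":[0,0,0]},{"grip":1,"offset":[0,-0.2,0],"rot":[0,0,0]},{"grip":1,"offset":[0,-0.25,0],"rot":[0,0,0]},{"grip":1,"offset":[0,-0.25,0],"rot":[0,0,0]}]'
python3 - <<'E'
from h import *
s=ctrl.get_state();print("tcp in sander",ws(s["position"]),S.inv().apply(s["force"]))
p=block(("scene",))
E
```

```text
t: 7.13
position: [0.5708, -0.0526, 0.0082]
tool_rot: [0.452, -0.53, 0.465, 0.546]
force: [-19.6, -10.5, 16.0]
opening: 0.0851
tcp in sander [-12.94558317  -1.64969145   8.17910234] [-21.00527714  -7.35200004  15.9896715 ]
scene 710 block(sander mm) [22.1 -0.3] [126.7  54.2] 89.37 x max/min [-2.5 46.1] y [-57.   60.9]
```

```bash
python3 -m creep '[{"grip":1,"offset":[0,0.1,0],"rot":[0,0,0]},{"grip":1,"offset":[0,0.3,0],"rot":[0,0,0]},{"grip":1,"offset":[0,0.7,0],"rot":[0,0,0]},{"grip":1,"offset":[0,1.2,0],"rot":[0,0,0]},{"grip":1,"offset":[-0.5,1.7,0],"rot":[0,0,0]},{"grip":1,"offset":[-1.5,2,0],"rot":[0,0,0]},{"grip":1,"offset":[-2.5,2,0],"rot":[0,0,0]},{"grip":1,"offset":[-3.5,2,0],"rot":[0,0,0]},{"grip":1,"offset":[-4.5,2,0],"rot":[0,0,0]},{"grip":1,"offset":[-5.5,2,0],"rot":[0,0,0]},{"grip":1,"offset":[-6.5,2,0],"rot":[0,0,0]},{"grip":1,"offset":[-7,2,0],"rot":[0,0,0]},{"grip":1,"offset":[-7,2,0],"rot":[0,0,0]}]'
python3 - <<'E'
from h import *
s=ctrl.get_state();print("tcp in sander",ws(s["position"]),s["force"],s["joint_positions"].__repr__())
p=block(("scene","side"));save(p,"s2.png",(120,60,430,320),2.3)
p=block(("wrist",));save(p,"w2.png")
C=cloud(p);Q=ws(C.reshape(-1,3)).reshape(C.shape);h=cv2.cvtColor(p["frame"],cv2.COLOR_RGB2HSV)
g=(h[...,0]>60)&(h[...,0]<95)&(h[...,1]>90)&(Q[...,2]>44)&(Q[...,2]<56)&(abs(Q[...,1])<90)
if g.sum()>50: print("spine",g.sum(),np.percentile(Q[g],[1,99],axis=0).round(1),cv2.minAreaRect(Q[g][:,:2].astype(np.float32)))
E
```

```text
t: 8.27
position: [0.5215, -0.063, 0.2238]
tool_rot: [0.454, -0.534, 0.463, 0.542]
force: [0.5, 0.1, 0.0]
opening: 0.0854
tcp in sander [-63.17501696  -4.23586027 223.83342271] [0.46976115 0.1079472  0.02137611] array([-0.32818534,  0.41007801,  1.6782917 , -0.00958736,  1.06796513,
       -2.05313736])
scene 689 block(sander mm) [22.8  2.9] [120.1  48.9] 89.59 x max/min [ 0.9 46.4] y [-56.   60.8]
side 818 block(sander mm) [20.8  0.1] [120.7  48.3] 88.73 x max/min [-1.5 43.6] y [-59.   58.2]
wrist 3297 block(sander mm) [19.5  2. ] [ 46.3 120. ] 0.07 x max/min [-2.9 41.6] y [-56.3  60.5]
spine 1141 [[ 42.1 -71.   45.7]
 [ 62.5  74.7  50.7]] ((29.758819580078125, 1.7391738891601562), (148.4615936279297, 67.08818054199219), 89.95266723632812)
```

View pics/s2.png

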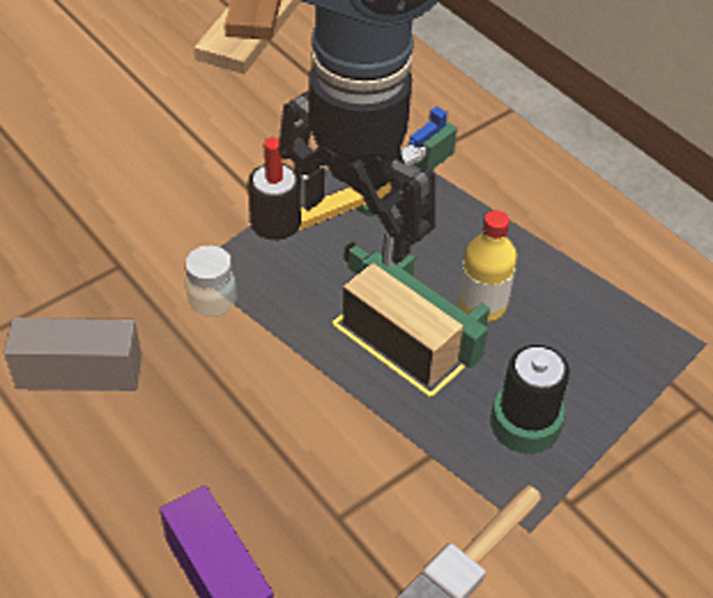

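The block is seated square against the spine; its top is in line with the spine and inside the yellow strip. Next is the post, which I'll pinch with the jaws along sander y.

```bash
python3 - <<'E'
from h import *
goal(sw(36,192)+[0,0,.2238],YAW)
E
```

```text
pos [0.5892 0.1463 0.2238] offset [-0.23, -3.45, 6.47] rot [0.04, 0.06, -0.32] t 8.42
```

```bash
python3 -m creep '[{"grip":1,"offset":[-0.2,-0.6,1.2],"rot":[0,0,0]},{"grip":1,"offset":[-0.2,-1.2,2.3],"rot":[0,0,-0.1]},{"grip":1,"offset":[-0.2,-1.8,3.4],"rot":[0,0,-0.2]},{"grip":1,"offset":[-0.2,-2.4,4.5],"rot":[0,0,-0.3]},{"grip":1,"offset":[-0.2,-3,5.6],"rot":[0,0.05,-0.3]},{"grip":1,"offset":[-0.2,-3.4,6.2],"rot":[0,0.05,-0.3]},{"grip":1,"offset":[-0.25,-3.45,6.45],"rot":[0,0.05,-0.3]},{"grip":1,"offset":[-0.25,-3.45,6.45],"rot":[0,0.05,-0.3]},{"grip":1,"offset":[-0.25,-3.45,6.45],"rot":[0,0.05,-0.3]}]'
python3 - <<'E'
from h import *
s=ctrl.get_state();print(ws(s["position"]),s["joint_positions"].__repr__())
for n in("wrist","scene","side"):
    p=ctrl.read_camera(n);save(p,n+"3.png");Q=ws(cloud(p).reshape(-1,3)).reshape(384,512,3);h=cv2.cvtColor(p["frame"],cv2.COLOR_RGB2HSV)
    m=((h[...,0]<8)|(h[...,0]>172))&(h[...,1]>150)&(Q[...,2]>97)&(Q[...,2]<160)&(Q[...,1]>120)&(p["depth"]>0)
    t=m&(Q[...,2]>139)
    print(n,m.sum(),t.sum(),"post",np.percentile(Q[m],[2,98],axis=0).round(1) if m.any() else"","top",Q[t].mean(0).round(1) if t.any() else "")
goal(sw(36,192)+[0,0,.104],YAW)
E
```

```text
t: 9.17
position: [0.5881, 0.1452, 0.2228]
tool_rot: [0.457, -0.537, 0.46, 0.539]
force: [0.3, -0.7, 1.0]
opening: 0.0854
[ 34.82574091 191.06745174 222.84664835] array([ 5.78187818e-02,  5.13039701e-01,  1.48761107e+00, -2.76082507e-04,
        1.14623708e+00, -1.67217403e+00])
wrist 476 323 post [[ 23.8 186.9 106. ]
 [ 39.6 201.5 145.4]] top [ 31.6 194.  143.9]
scene 131 41 post [[ 30.4 185.9 100.7]
 [ 46.  201.9 146.9]] top [ 37.7 193.1 144.2]
side 129 42 post [[ 25.  183.   99.6]
 [ 41.9 196.9 146.7]] top [ 32.9 190.5 143.4]
pos [0.5892 0.1463 0.104 ] offset [4.0, -0.04, 0.07] rot [0.02, 0.0, -0.04] t 9.32
```

View pics/wrist3.png

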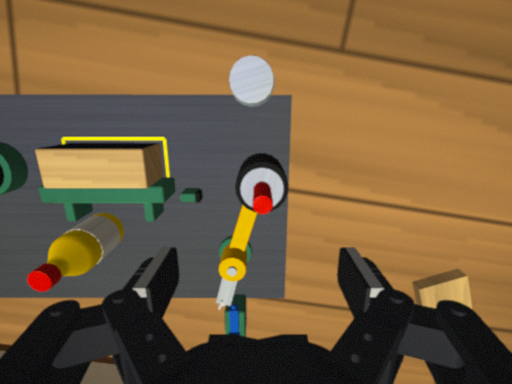

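The wrist view shows the red post at (262,197), between the open fingers. Descend and pinch.

```bash
python3 -m creep '[{"grip":1,"offset":[1,0,0.05],"rot":[0,0,0]},{"grip":1,"offset":[2,0,0.05],"rot":[0,0,0]},{"grip":1,"offset":[3,0,0.05],"rot":[0,0,0]},{"grip":1,"offset":[3.6,0,0.05],"rot":[0,0,0]},{"grip":1,"offset":[3.9,0,0.05],"rot":[0,0,0]},{"grip":1,"offset":[3.95,0,0.05],"rot":[0,0,0]},{"grip":-1,"offset":[3.95,0,0.05],"rot":[0,0,0]},{"grip":-1,"offset":[3.95,0,0.05],"rot":[0,0,0]},{"grip":-1,"offset":[3.95,0,0.05],"rot":[0,0,0]},{"grip":-1,"offset":[3.95,0,0.05],"rot":[0,0,0]},{"grip":-1,"offset":[3.95,0,0.05],"rot":[0,0,0]},{"grip":-1,"offset":[3.95,0,0.05],"rot":[0,0,0]},{"grip":-1,"offset":[3.95,0,0.05],"rot":[0,0,0]},{"grip":-1,"offset":[3.95,0,0.05],"rot":[0,0,0]},{"grip":-1,"offset":[3.95,0,0.05],"rot":[0,0,0]},{"grip":-1,"offset":[3.95,0,0.05],"rot":[0,0,0]}]'
python3 - <<'E'
from h import *
s=ctrl.get_state();print(ws(s["position"]),s["opening"])
a=np.radians(162.7)
for th in(.1,.2,.3,.4,.5,.62,.70): goal(sw(155+125*np.cos(a+th),155+125*np.sin(a+th))+[0,0,.104],YAW)
p=block(("scene",))
E
```

```text
t: 10.65
position: [0.5879, 0.1468, 0.1066]
tool_rot: [0.459, -0.536, 0.46, 0.539]
force: [-1.9, 4.4, 5.7]
opening: 0.0168
[ 34.86893066 192.74940164 106.63799265] 0.016784525106673914
pos [0.5876 0.1339 0.104 ] offset [0.09, 0.08, -0.42] rot [0.01, 0.02, -0.03] t 10.65
pos [0.5876 0.1214 0.104 ] offset [0.09, 0.14, -0.83] rot [0.01, 0.02, -0.03] t 10.65
pos [0.5889 0.109  0.104 ] offset [0.09, 0.16, -1.25] rot [0.01, 0.02, -0.03] t 10.65
pos [0.5914 0.0968 0.104 ] offset [0.08, 0.14, -1.67] rot [0.01, 0.02, -0.03] t 10.65
pos [0.5952 0.0849 0.104 ] offset [0.08, 0.08, -2.08] rot [0.01, 0.02, -0.03] t 10.65
pos [0.6012 0.0711 0.104 ] offset [0.08, -0.04, -2.56] rot [0.01, 0.02, -0.03] t 10.65
pos [0.6061 0.0624 0.104 ] offset [0.08, -0.16, -2.87] rot [0.01, 0.02, -0.03] t 10.65
scene 693 block(sander mm) [23.2  3. ] [ 48.2 120.2] 0.22 x max/min [ 0.4 46.3] y [-56.3  60.8]
```

Pinched: the opening is 16.8 mm, about the post's diameter. Swing it along its arc, keeping the height.

```bash
python3 -m creep '[{"grip":-1,"offset":[0,0.03,-0.2],"rot":[0,0,0]},{"grip":-1,"offset":[0,0.08,-0.42],"rot":[0,0,0]},{"grip":-1,"offset":[0,0.11,-0.62],"rot":[0,0,0]},{"grip":-1,"offset":[0,0.14,-0.83],"rot":[0,0,0]},{"grip":-1,"offset":[0,0.15,-1.04],"rot":[0,0,0]},{"grip":-1,"offset":[0,0.16,-1.25],"rot":[0,0,0]},{"grip":-1,"offset":[0,0.15,-1.46],"rot":[0,0,0]},{"grip":-1,"offset":[0,0.14,-1.67],"rot":[0,0,0]},{"grip":-1,"offset":[0,0.11,-1.88],"rot":[0,0,0]},{"grip":-1,"offset":[0,0.08,-2.08],"rot":[0,0,0]},{"grip":-1,"offset":[0,0.02,-2.3],"rot":[0,0,0]},{"grip":-1,"offset":[0,-0.04,-2.5],"rot":[0,0,0]},{"grip":-1,"offset":[0,-0.05,-2.65],"rot":[0,0,0]},{"grip":-1,"offset":[0,-0.05,-2.75],"rot":[0,0,0]},{"grip":-1,"offset":[0,-0.05,-2.75],"rot":[0,0,0]},{"grip":-1,"offset":[0,-0.05,-2.75],"rot":[0,0,0]}]'
cat > chk.py <<'E'
from h import *
s=ctrl.get_state();print(ws(s["position"]),s["opening"],"F sander",S.inv().apply(s["force"]).round(1))
for n in("scene","side"):
    p=block((n,));save(p,n+"4.png");Q=ws(cloud(p).reshape(-1,3)).reshape(384,512,3);h=cv2.cvtColor(p["frame"],cv2.COLOR_RGB2HSV)
    m=((h[...,0]<8)|(h[...,0]>172))&(h[...,1]>150)&(Q[...,2]>97)&(Q[...,2]<160)&(Q[...,1]>60)&(p["depth"]>0)
    print(n,m.sum(),"post",np.percentile(Q[m],[2,98],axis=0).round(1) if m.any() else"")
    b=(h[...,0]>100)&(h[...,0]<125)&(h[...,1]>150)&(Q[...,2]>30)&(Q[...,2]<100)&(Q[...,0]>150)&(p["depth"]>0)
    if b.any():print("pawl",b.sum(),Q[b].mean(0).round(1))
E
python3 chk.py
python3 - <<'E'
import numpy as np,cv2
from h import ws
for n in("scene","side"):
    z=np.load(n+"0.npz");Q=ws(z["C"].reshape(-1,3)).reshape(384,512,3);h=cv2.cvtColor(z["f"],cv2.COLOR_RGB2HSV)
    b=(h[...,0]>100)&(h[...,0]<125)&(h[...,1]>150)&(Q[...,2]>30)&(Q[...,2]<100)&(Q[...,0]>150)&(z["depth"]>0)
    print("pawl0",n,b.sum(),Q[b].mean(0).round(1))
E
```

```text
t: 12.03
position: [0.5957, 0.0727, 0.1065]
tool_rot: [0.459, -0.53, 0.46, 0.544]
force: [-10.8, 20.4, 9.8]
opening: 0.0166
[ 31.05704388 118.27600471 106.49833837] 0.0166185704588074 F sander [-7.5 21.9  9.8]
scene 686 block(sander mm) [23.1  2.5] [ 48.9 120.3] 1.43 x max/min [ 0.3 46.1] y [-56.2  60.7]
scene 135 post [[ 30.1 109.  100.2]
 [ 46.1 126.4 148.5]]
pawl 174 [250.4 156.7  59.3]
side 824 block(sander mm) [20.8 17.2] [153.7  47.6] 89.52 x max/min [-1.4 43.4] y [-58.9  91. ]
side 34 post [[ 20.4 104.7 102.4]
 [ 37.  125.  152.5]]
pawl 63 [242.6 154.2  58.6]
pawl0 scene 174 [250.7 156.6  59.6]
pawl0 side 56 [243.1 154.4  58.2]
```

```bash
python3 -m creep '[{"grip":-1,"offset":[0,-0.05,-0.08],"rot":[0,0,0]},{"grip":-1,"offset":[0,-0.1,-0.2],"rot":[0,0,0]},{"grip":-1,"offset":[0,-0.1,-0.2],"rot":[0,0,0]},{"grip":-1,"offset":[0,-0.1,-0.2],"rot":[0,0,0]},{"grip":-1,"offset":[0,-0.1,-0.2],"rot":[0,0,0]},{"grip":-1,"offset":[0,-0.1,-0.2],"rot":[0,0,0]}]'
python3 chk.py
python3 - <<'E'
import cv2,numpy as np
a=cv2.imread("pics/scene4.png")[150:340,130:400];b=cv2.imread("pics/side4.png")[60:320,120:430]
cv2.imwrite("pics/f.png",np.hstack([cv2.resize(a,(400,290)),cv2.resize(b,(346,290))]))
E
```

```text
t: 12.63
position: [0.5954, 0.073, 0.1066]
tool_rot: [0.459, -0.527, 0.46, 0.548]
force: [-6.4, 17.5, 6.4]
opening: 0.0169
[ 30.85678215 118.62388621 106.56411698] 0.016881226995279226 F sander [-3.6 18.2  6.4]
scene 683 block(sander mm) [21.8  2.5] [ 50.5 119.6] 1.21 x max/min [-1.  46.1] y [-56.3  60.8]
scene 138 post [[ 31.2 109.1 100.9]
 [ 46.7 126.5 147.9]]
pawl 174 [250.5 156.7  59.4]
side 840 block(sander mm) [21.8 16.7] [155.2  49.6] 88.17 x max/min [-1.3 44. ] y [-58.7  91.4]
side 37 post [[ 20.8 105.  102.1]
 [ 34.9 122.8 158.6]]
pawl 62 [243.3 154.6  58.2]
```

View pics/f.png

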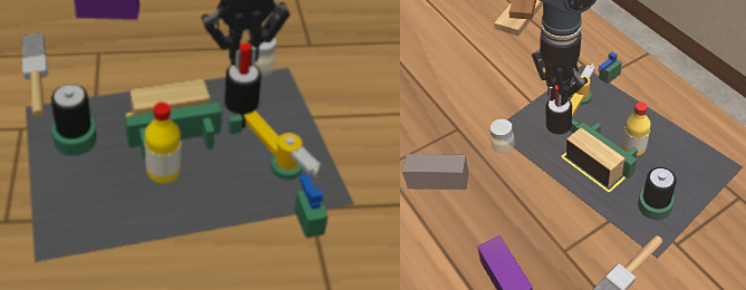

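The arm is back against its stop: pushing further did not move the post. The pawl is home, the block is in place and the bystanders are undisturbed. Handing in.

```bash
python3 -c "
from station import ctrl
print(ctrl.finish_job()); s=ctrl.get_state(); print(s['t'],s['position'],s['force'],s['opening'])"
```

```text
the job is handed in; nothing more can be done
None
the job is handed in; nothing more can be done
```

I slid the wooden block onto its yellow spot with the open fingers, pressing it against the spine. Then I pinched the red post, swung it past the click to its stop, and handed the job in at about 12.7 s with the gripper still holding it. The hand-in reports no verdict.

**Block:** It was within about 2 mm of the spot in x, 3 mm sideways and 2° of square. In the wrist view its rear face met the spine. The side camera's last outline of the block included a stray patch, so its sideways figure (16.7 mm) is not reliable. The earlier clear side view gave 0.1 mm, and the scene camera still gave 2.5 mm at the end.

**Tensioner:** The post was at about y 118 mm against 116 mm at the stop, which is about 0.6 rad. Pushing further did not move it. The wrist read about 18 N along sander y (spring at the stop: 13 N).

**Pawl:** It was within 0.5 mm of its starting place, so it is home.

**Bystanders:** The brush, jar and glue bottle look unmoved in the last pictures; I did not measure them again at the end.

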